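# Put the cleaned microscope objectives back in their lens case

## Task

The microscope's four objectives have been cleaned and stand about on the bench: put each of these silver ones back in the lens case, upright in the cup of the same colour as its ring (red, yellow, light blue, white), and let go. They are glass, so set each one down gently, without dropping it or knocking any over. Leave the two that belong to other microscopes, the silver one with the green ring and the all-black one with the yellow ring, standing where they are.

Things in the scene. Friction and masses are not known exactly. Their poses are not given: they have to be found in the camera images.
- obj_red_mid (a point): microscope objective of the set (loose, about 120 g): bright silver barrel, broad bright red ring on its sloping shoulder and a silver tip, stands upright on a black cap, lens up. 34 mm diameter, 50 mm tall; straight barrel up to 32 mm, then it narrows. The point is its centre, 25 mm above its underside; z up along its axis.
- obj_yellow_mid (a point): microscope objective of the set (loose, about 120 g): bright silver barrel, broad yellow ring on its sloping shoulder and a silver tip, stands upright on a black cap, lens up. 34 mm diameter, 53 mm tall; straight barrel up to 35 mm, then it narrows. The point is its centre, 26.5 mm above its underside; z up along its axis.
- obj_blue_mid (a point): microscope objective of the set (loose, about 120 g): bright silver barrel, broad light blue ring on its sloping shoulder and a silver tip, stands upright on a black cap, lens up. 34 mm diameter, 57 mm tall; straight barrel up to 39 mm, then it narrows. The point is its centre, 28.5 mm above its underside; z up along its axis.
- obj_white_mid (a point): microscope objective of the set (loose, about 120 g): bright silver barrel, broad white ring on its sloping shoulder and a silver tip, stands upright on a black cap, lens up. 34 mm diameter, 60 mm tall; straight barrel up to 42 mm, then it narrows. The point is its centre, 30 mm above its underside; z up along its axis.
- cup_red: bright red round shallow cup in the lens case: 61 mm outside, 51 mm inside, black floor. Origin: centre of its underside; floor 3 mm, rim 6 mm above it. Fixed. The four cups stand in a row in any order, 64 mm apart along their own y (x: across the row). The open case's rim is 10 mm above their undersides, 61 mm to either side of the row; its cover stands clear beyond it.
- cup_yellow: yellow round shallow cup in the lens case: 61 mm outside, 51 mm inside, black floor. Origin: centre of its underside; floor 3 mm, rim 6 mm above it. Fixed. The four cups stand in a row in any order, 64 mm apart along their own y (x: across the row). The open case's rim is 10 mm above their undersides, 61 mm to either side of the row; its cover stands clear beyond it.
- cup_blue: light blue round shallow cup in the lens case: 61 mm outside, 51 mm inside, black floor. Origin: centre of its underside; floor 3 mm, rim 6 mm above it. Fixed. The four cups stand in a row in any order, 64 mm apart along their own y (x: across the row). The open case's rim is 10 mm above their undersides, 61 mm to either side of the row; its cover stands clear beyond it.
- cup_white: white round shallow cup in the lens case: 61 mm outside, 51 mm inside, black floor. Origin: centre of its underside; floor 3 mm, rim 6 mm above it. Fixed. The four cups stand in a row in any order, 64 mm apart along their own y (x: across the row). The open case's rim is 10 mm above their undersides, 61 mm to either side of the row; its cover stands clear beyond it.
- other_green_mid (a point): look-alike objective (loose): silver barrel and tip with a broad green ring. Not of this set: stays where it is. 34 mm diameter, 55 mm tall; the point is its centre, 27.5 mm above its underside; z up.
- other_black_mid (a point): look-alike objective (loose) of an older microscope: thin yellow ring, but barrel, shoulder and tip are black. Not of this set: stays where it is. 34 mm diameter, 53 mm tall; the point is its centre, 26.5 mm above its underside; z up.
Mind the look-alikes: they are no part of the job. What is shaped like the part that bears obj_red_mid but pink is not meant.

How it is judged:
At the end, for the whole second after the job is handed in: Each silver objective of the set is upright (0.1 rad) on the floor of its colour's cup: axis within 11 mm of the cup's centre, underside within 2.5 mm of its floor, released, at rest. The green-ringed and black objectives stand upright within 20 mm of where they were (horizontal distance between obj_red_mid and cup_red below 0.011 m and z of obj_red_mid in the frame of cup_red below 0.0305 m and angle between each of obj_red_mid, obj_yellow_mid, obj_blue_mid, obj_white_mid, other_green_mid, other_black_mid's own z axis and vertical below 0.1 rad and linear speed of each of obj_red, obj_yellow, obj_blue, obj_white below 0.02 m/s and angular speed of each of obj_red, obj_yellow, obj_blue, obj_white below 0.2 rad/s and contact force between the fingers and obj_red below 0.1 N and horizontal distance between obj_yellow_mid and cup_yellow below 0.011 m and z of obj_yellow_mid in the frame of cup_yellow below 0.032 m and contact force between the fingers and obj_yellow below 0.1 N and horizontal distance between obj_blue_mid and cup_blue below 0.011 m and z of obj_blue_mid in the frame of cup_blue below 0.034 m and contact force between the fingers and obj_blue below 0.1 N and horizontal distance between obj_white_mid and cup_white below 0.011 m and z of obj_white_mid in the frame of cup_white below 0.0355 m and contact force between the fingers and obj_white below 0.1 N and distance of each of other_green_mid, other_black_mid from where it was at the start of the episode below 0.02 m); the robot touches nothing.
It fails at once if an objective of the set is dropped or thrown: it moves faster than 0.6 m/s (a free fall of about 18 mm) with no finger on it ((linear speed of obj_red above 0.6 m/s and contact force between the fingers and obj_red below 0.05 N) or (linear speed of obj_yellow above 0.6 m/s and contact force between the fingers and obj_yellow below 0.05 N) or (linear speed of obj_blue above 0.6 m/s and contact force between the fingers and obj_blue below 0.05 N) or (linear speed of obj_white above 0.6 m/s and contact force between the fingers and obj_white below 0.05 N)).
It fails at once if an objective is knocked over: it leans more than 60 degrees (angle between any of obj_red_mid, obj_yellow_mid, obj_blue_mid, obj_white_mid, other_green_mid, other_black_mid's own z axis and vertical above 1.05 rad).
It fails at once if a look-alike is moved by more than 20 mm (distance of any of other_green_mid, other_black_mid from where it was at the start of the episode above 0.02 m).
It also fails if it takes over 106 s, if anything falls off the work surface, if the arm or the gripper's body presses on something with over 40 N, if the wrist force passes 120 N, or if a joint passes its speed limit or range.

## Robot

A 6-joint arm with a two-finger parallel gripper is mounted at the origin on the work surface. World frame = base frame: x ahead of the robot, y to its left, z up, the work surface at z = 0. Lengths are in m, angles in rad, forces in N, time in s.
With the tool pointing down it reaches from about 0.35 to 0.975 m from the base axis. Payload 17.4 kg.
Tool frame: the origin (TCP) lies on the mounting face of the last link; the fingertips stand 173 mm ahead of it and the grasp point (between the pads) lies 155 mm ahead of it (arm.grasp_offset is the z of the grasp point in the tool frame, in m); z points along the fingers, y is the line along which they close (so a half turn about z gives the same grasp; the last joint's range is limited). The gripper opens to 85 mm and grips with 20 to 120 N. Pads are 22 mm wide; open, the fingers measure 114 mm over their backs; the gripper's body (76 mm by 85 mm) begins 54 mm behind the grasp point. The pads swing forward as they close: fully open they stand 13 mm farther back than shut.
Start: joints at [-1.151, 0.116, 1.442, -0, 1.584, -0.038], TCP at [0.298, -0.606, 0.405] pointing down, gripper open.
Joint ranges: [-2.83, 2.83], [-0.83, 2.19], [0.07, 2.5], [-1.14, 4.28], [0.01, 3], [-2.97, 2.97]. Speed limits (rad/s): [1.89, 1.89, 2.22, 3.14, 3.14, 3.14].

## Interface

Orientations are given as a unit quaternion [x, y, z, w].
In Python, from workcell import arm, viewer, sign_off gives the robot as it stands. The module is installed in compiled form; this text tells all that it offers.
- The arm moves only by the shell command python3 -m jog 'ROWS' [FORCE]. ROWS is a JSON object of lists of equal length, an entry for each row: "travel": the shift along the tool's x, y, z scaled (see below), a list of three; "dr": the turn, a rotation vector about the tool's x, y, z scaled (see below), a list of three; "gripper": the gripper command: -1 is shut, 1 is fully open, values between are in proportion. In form: {"travel": [[dx, dy, dz], ...], "dr": [[wx, wy, wz], ...], "gripper": [gripper, ...]}. A call has 1 to 10 rows; each row shifts and turns the commanded pose from where the row before left it, along the tool's axes as they then stand; what a row does not reach is not made up. The controller multiplies each number of a shift by 0.075 m and each number of a turn by 0.15 rad. A row lasts 1/10 s, in which the tool goes at most 50 mm and 8.59 degrees, less where a joint would pass 70% of its speed; a pose out of reach is approached as far as the arm can. A call with a number of a shift or a turn outside -1 to 1 is refused whole. A call with a gripper value outside its range is refused whole. The fingers move at their own pace and stop on an object; FORCE is the grip in N (left out, the last holds). Time passes only in rows, so rows that do not move let the fingers close. It gives the time, the measured TCP pose, the force, the opening and the grip force at its end, in the units of the state.
- arm.observe(): the state, without advancing time (a new reading comes with each control period).
- viewer.read_camera(name): name is "scene" or "side" or "wrist"; returns a dict with "pixels" (384x512x3 uint8, blue, green, red), "fx", "fy", "cx", "cy" (pixels), "R" (3x3) and "t" (3): a world point X has camera coordinates R X + t. Camera axes: x right, y down, z forward; pixel columns grow to the right and rows downward; lengths in m; the calibration is good to about 2 mm. A picture is of the moment at which its call begins. There is no depth.
- sign_off(): hands the job in; it is judged then, once.
The state is a dict: "t": time; "joints": joint angles; "joint_vel": joint speeds; "effort": joint torques, N m; "position": TCP position; "eef_rot": TCP orientation; "contact_force": force on the tool from outside, world axes, zero at the start; "ft_torque": the same for the moment, N m; "gripper_width": finger opening in m; "gripper_force": force on a finger pad.
Only numpy, scipy, OpenCV 4.12 (cv2) and the standard library are available. Lean on these libraries where they do the work, as an engineer would, in place of code of your own. Each camera call takes 0.05 s, during which the arm holds its last target. There are 200 camera calls.

## Working session

There is one attempt and no reset: what is moved stays moved. The work goes in short steps, Python scripts to look and compute and a shell command to move; the robot and the scene stay as the last step left them, time stands still between calls to the robot, and variables do not carry over. Pictures are saved under pics/ and viewed, at most 14 in all, crops included, and the job is handed in when it is done.

```bash
mkdir -p pics
python3 - <<'E'
from workcell import arm, viewer
import cv2
for n in ["scene","side"]:
    c=viewer.read_camera(n); cv2.imwrite(f"pics/{n}0.png",cv2.resize(c["pixels"],(768,576)))
    R,t=c["R"],c["t"]; print(n,c["fx"],c["cx"],c["cy"],(-R.T@t).round(3),R.round(2).tolist())
s=arm.observe(); print(s)
E
```

```text
scene 483.8641299215628 250.29225482488596 188.05962244956112 [1.396 0.367 1.029] [[-0.41, 0.91, 0.0], [0.66, 0.3, -0.69], [-0.63, -0.28, -0.72]]
side 465.83078459152534 258.89925588796683 192.59167065689772 [0.409 0.68  0.87 ] [[-0.99, -0.16, -0.01], [-0.11, 0.77, -0.63], [0.11, -0.62, -0.77]]
{'t': 0.1, 'joints': array([-1.15083345e+00,  1.16480718e-01,  1.44217378e+00, -6.77996498e-06,
        1.58404718e+00, -3.78237050e-02]), 'joint_vel': array([-0.00137207,  0.00013616, -0.00044422, -0.00218502, -0.00029567,
       -0.00057487]), 'effort': array([ 1.57835952e-03, -7.33663130e+01, -6.33790541e+01, -3.58381203e-05,
        5.28323711e-03, -4.23214453e-05]), 'position': array([ 0.29831082, -0.60552742,  0.40402244]), 'eef_rot': array([ 9.73917963e-01,  2.26899744e-01, -1.08634825e-04, -5.43776625e-04]), 'contact_force': array([0.87899254, 0.72520769, 0.09202027]), 'ft_torque': array([-0.00799038,  0.05375758, -0.06040466]), 'gripper_force': 0.0, 'gripper_width': 0.08536050147787412}
```

View pics/scene0.png

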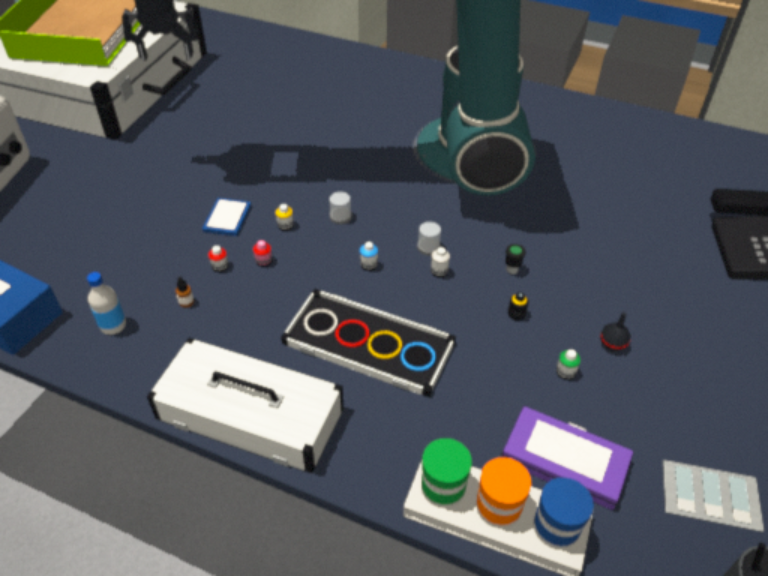

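View pics/side0.png

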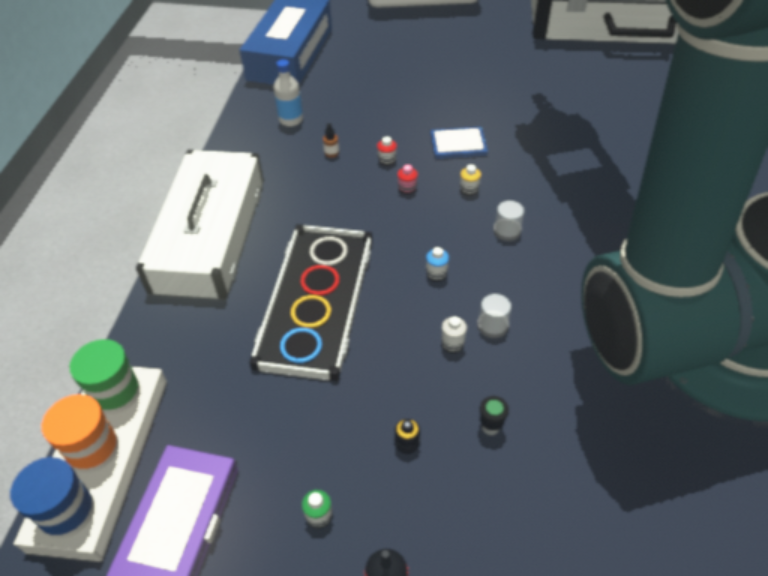

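The scene view (768×576 scale) shows the case cups white (320,321), red (352,333), yellow (385,345) and blue (418,356). The objectives are red (218,257) with a pink look-alike (263,252), yellow (285,215), blue (369,255) and white (440,261). A glass stands next to the white one (429,236), and green (569,362) and black/yellow (518,305) are off to the right. The side view shows the same items, with red (387,150), pink (407,178), yellow (470,178), blue (437,262), white (454,333), black (407,435) and green (316,507).

```bash
cat > h.py <<'E'
from workcell import arm, viewer
import cv2, numpy as np
from scipy.spatial.transform import Rotation as Rn
def ray(c,u,v):
    d=c["R"].T@np.array([(u-c["cx"])/c["fx"],(v-c["cy"])/c["fy"],1]); return -c["R"].T@c["t"], d
def plane(c,u,v,z):
    o,d=ray(c,u,v); return o+d*(z-o[2])/d[2]
def tri(rays):
    A=np.zeros((3,3));b=np.zeros(3)
    for o,d in rays:
        d=d/np.linalg.norm(d);P=np.eye(3)-np.outer(d,d);A+=P;b+=P@o
    X=np.linalg.solve(A,b); return X
def blobs(img,lo,hi,amin=8):
    m=cv2.inRange(cv2.cvtColor(img,cv2.COLOR_BGR2HSV),lo,hi)
    n,_,st,ce=cv2.connectedComponentsWithStats(m,connectivity=8)
    return [(ce[i].round(1),st[i].tolist()) for i in range(1,n) if st[i,4]>=amin]
E
python3 - <<'E'
from h import *
S=viewer.read_camera("scene");D=viewer.read_camera("side")
cols={"red":((0,130,90),(5,255,255)),"red2":((170,110,90),(180,255,255)),"yel":((18,130,90),(35,255,255)),"blue":((95,120,130),(108,255,255)),"white":((0,0,150),(180,50,255)),"green":((50,100,80),(80,255,255))}
for k,(lo,hi) in cols.items():
    for n,c,(x0,y0,x1,y1) in (("S",S,(120,125,400,262)),("D",D,(160,80,350,360))):
        for ce,st in blobs(c["pixels"],lo,hi,6):
            if x0<ce[0]<x1 and y0<ce[1]<y1: print(k,n,ce,st[2:])
E
```

```text
red S [174.  166.8] [11, 7, 40]
red S [144.6 170.3] [12, 8, 54]
red S [234.6 221.8] [24, 20, 185]
red D [257.5  98. ] [12, 7, 51]
red D [271.4 116.9] [12, 6, 46]
red D [212.7 186.6] [26, 20, 208]
red2 S [174.5 167. ] [13, 13, 75]
red2 S [138.9 169. ] [3, 7, 7]
red2 D [251.8  96.5] [3, 6, 6]
red2 D [271.2 116.6] [14, 10, 54]
yel S [189.  141.9] [12, 8, 56]
yel S [345.6 200.2] [11, 8, 49]
yel S [255.9 229.4] [25, 20, 204]
yel D [313.1 116.9] [13, 8, 61]
yel D [207. 207.] [27, 22, 229]
yel D [271.2 287.2] [15, 12, 100]
blue S [143.5 134.5] [4, 6, 6]
blue S [159.9 145.8] [16, 21, 37]
blue S [137.4 151.3] [7, 4, 11]
blue S [146.5 153. ] [6, 1, 6]
blue S [245.2 167.2] [13, 8, 63]
blue S [278.1 237.3] [23, 19, 162]
blue D [290.6 101. ] [5, 4, 8]
blue D [323.2  99.3] [3, 3, 6]
blue D [291.  172.4] [16, 10, 92]
blue D [200.2 230.2] [28, 23, 236]
white S [226.1 132. ] [13, 9, 101]
white S [150.6 142.7] [26, 20, 370]
white S [188.6 137.8] [6, 5, 21]
white S [286.3 152.5] [14, 10, 117]
white S [245.4 163.3] [6, 6, 29]
white S [143.9 165.8] [6, 5, 24]
white S [293.  170.4] [12, 13, 106]
white S [
[... 192 characters left out ...]
, 30, 66]
white S [380.3 235.8] [7, 7, 39]
white D [305.4  93. ] [32, 17, 452]
white D [257.4  93.2] [7, 6, 29]
white D [220.5  99.5] [4, 2, 8]
white D [313.9 111.9] [7, 7, 34]
white D [340.  139.7] [17, 13, 178]
white D [222.3 152.9] [40, 7, 121]
white D [182.4 195.5] [30, 83, 283]
white D [218.3 166.9] [24, 19, 152]
white D [235.  202.8] [23, 86, 275]
white D [291.7 167.7] [7, 8, 43]
white D [330.3 203.4] [20, 16, 254]
white D [302.5 217.6] [16, 14, 183]
white D [195.5 245.2] [47, 11, 190]
white D [271.  282.5] [3, 2, 6]
white D [209.9 333.4] [9, 10, 75]
green S [343.6 166.3] [8, 6, 40]
green S [379.1 239.8] [14, 12, 89]
green D [329.2 271.1] [11, 9, 77]
green D [210.5 336.3] [20, 19, 188]
```

Run:
```python
from h import *
S=viewer.read_camera("scene");D=viewer.read_camera("side")
P={"oR":(143.9,165.8,257.4,93.2),"oY":(188.6,137.8,313.9,111.9),"oB":(245.4,163.3,291.7,167.7),"oW":(293,171,302.5,218.5),"pink":(174.3,167,271.3,116.8),
"cW":(213.3,214.1,218.3,166.9),"cR":(234.6,221.8,212.7,186.6),"cY":(255.9,229.4,207,207),"cB":(278.1,237.3,200.2,230.2),"glass1":(226.1,132,340,139.7),"glass2":(286.3,152.5,330.3,203.4),"blackY":(345.6,200.2,271.2,287.2),"green":(379,238,210,335),"blkgreen":(343.6,166.3,329.2,271.1)}
for k,(a,b,c,d) in P.items():
    X=tri([ray(S,a,b),ray(D,c,d)]); z=X[2]
    print(k,X.round(4),"scene/side on plane:",plane(S,a,b,z).round(3)[:2],plane(D,c,d,z).round(3)[:2])
s=arm.observe();print(Rn.from_quat(s["eef_rot"]).as_matrix().round(3))
```

```text
oR [ 0.5874 -0.3318  0.0485] scene/side on plane: [ 0.587 -0.332] [ 0.587 -0.331]
oY [ 0.4267 -0.272   0.0518] scene/side on plane: [ 0.427 -0.272] [ 0.427 -0.272]
oB [ 0.4617 -0.063   0.0549] scene/side on plane: [ 0.462 -0.063] [ 0.462 -0.063]
oW [0.422  0.0714 0.0419] scene/side on plane: [0.422 0.071] [0.422 0.072]
pink [ 0.5387 -0.2607  0.0299] scene/side on plane: [ 0.539 -0.26 ] [ 0.539 -0.261]
cW [ 0.645  -0.0764  0.015 ] scene/side on plane: [ 0.645 -0.077] [ 0.645 -0.076]
cR [ 0.645  -0.0118  0.0143] scene/side on plane: [ 0.645 -0.012] [ 0.645 -0.012]
cY [0.6447 0.0509 0.0138] scene/side on plane: [0.645 0.051] [0.645 0.051]
cB [0.6449 0.1155 0.013 ] scene/side on plane: [0.645 0.115] [0.645 0.116]
glass1 [ 0.3534 -0.1786  0.0509] scene/side on plane: [ 0.353 -0.179] [ 0.354 -0.178]
glass2 [0.3649 0.0279 0.0512] scene/side on plane: [0.365 0.028] [0.365 0.028]
blackY [0.4663 0.244  0.0373] scene/side on plane: [0.466 0.243] [0.466 0.245]
green [0.5632 0.3602 0.0431] scene/side on plane: [0.563 0.36 ] [0.563 0.361]
blkgreen [0.3569 0.2025 0.056 ] scene/side on plane: [0.357 0.203] [0.357 0.202]
[[ 0.897  0.442 -0.   ]
 [ 0.442 -0.897  0.   ]
 [ 0.    -0.    -1.   ]]
```

```bash
cat >> h.py <<'E'
def go(x,y,z,ang=0):
    """print tool-frame shift to grasp-point target in jog units, and turn about tool z to align tool y with world x"""
    s=arm.observe();R=Rn.from_quat(s["eef_rot"]).as_matrix()
    g=s["position"]+R[:,2]*arm.grasp_offset
    d=R.T@(np.array([x,y,z])-g)/0.075
    rv=Rn.from_matrix(R.T@np.array([[0,1,0],[1,0,0],[0,0,-1.]])).as_rotvec()/0.15
    print("t",round(s["t"],1),"g",g.round(4),"d",d.round(2),"rot",rv.round(2),"w",round(s["gripper_width"],4),"f",round(s["gripper_force"],1),s["contact_force"].round(1))
E
python3 -m jog '{"travel":[[0,0,0.15],[0,0,0.15],[0,0,0.15],[0,0,0.15],[0,0,0.15],[0,0,0.15],[0,0,0.15],[0,0,0.15]],"dr":[[0,0,-1],[0,0,-1],[0,0,-1],[0,0,-1],[0,0,-1],[0,0,-1],[0,0,-1],[0,0,-0.42]],"gripper":[0.6,0.6,0.6,0.6,0.6,0.6,0.6,0.6]}' 40
python3 -c "
from h import *
go(0.5874,-0.3318,0.14)"
```

```text
t: 1.1
position: [0.2983, -0.6055, 0.3142]
eef_rot: [0.705, 0.709, 0.0, -0.0]
contact_force: [-0.2, -0.3, -0.4]
gripper_width: 0.0683
gripper_force: 0.0
t 1.1 g [ 0.2983 -0.6055  0.1595] d [3.63 3.88 0.26] rot [-0.   -0.    0.04] w 0.0683 f 0.0 [-0.2 -0.3 -0.4]
```

```bash
python3 -m jog '{"travel":[[0.363,0.388,0.026],[0.363,0.388,0.026],[0.363,0.388,0.026],[0.363,0.388,0.026],[0.363,0.388,0.026],[0.363,0.388,0.026],[0.363,0.388,0.026],[0.363,0.388,0.026],[0.363,0.388,0.026],[0.363,0.388,0.026]],"dr":[[0,0,0.04],[0,0,0],[0,0,0],[0,0,0],[0,0,0],[0,0,0],[0,0,0],[0,0,0],[0,0,0],[0,0,0]],"gripper":[0.6,0.6,0.6,0.6,0.6,0.6,0.6,0.6,0.6,0.6]}'
python3 -m jog '{"travel":[[0,0,0]],"dr":[[0,0,0]],"gripper":[0.6]}' >/dev/null
python3 - <<'E'
from h import *
go(0.5874,-0.3318,0.025)
c=viewer.read_camera("wrist");cv2.imwrite("pics/w1.png",c["pixels"])
print((c["R"]@np.array([.5874,-.3318,.05])+c["t"]).round(3))
E
```

```text
t: 2.1
position: [0.5918, -0.3335, 0.2952]
eef_rot: [0.709, 0.705, 0.0, 0.0]
contact_force: [-0.3, -0.7, -0.5]
gripper_width: 0.0686
gripper_force: 0.0
t 2.2 g [ 0.5933 -0.3316  0.1399] d [-0.   -0.08  1.53] rot [ 0.   -0.01 -0.02] w 0.0684 f 0.0 [-0.4 -0.6  0.7]
[-0.006  0.008  0.224]
```

View pics/w1.png

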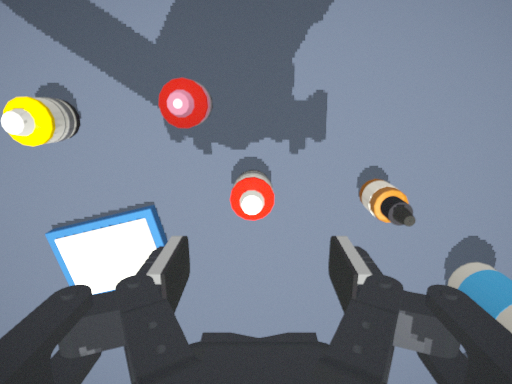

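The wrist view shows the red objective with its silver tip at (252,203). The look-alike at (185,103) has a pink tip, so the identification holds.

Run:
```python
from h import *
c=viewer.read_camera("wrist")
for ce,st in blobs(c["pixels"],(0,0,190),(180,60,255),60): print(ce,st)
print(plane(c,252,203,.05).round(4)); go(0.5874,-0.3318,0.025)
```

```text
[179.4 100.6] [175, 96, 10, 10, 85]
[ 19.  119.9] [2, 107, 34, 26, 705]
[ 58.5 132. ] [49, 124, 17, 17, 121]
[376.2 186.3] [365, 179, 32, 20, 245]
[253.4 200.2] [242, 189, 24, 24, 453]
[107.9 252.5] [56, 216, 103, 77, 4885]
[ 0.5872 -0.3336  0.05  ]
t 2.3 g [ 0.5911 -0.3343  0.1402] d [ 0.03 -0.05  1.54] rot [-0.   -0.   -0.03] w 0.0683 f 0.0 [-0.1 -0.4 -0.4]
```

```bash
python3 -m jog '{"travel":[[0.01,-0.06,0.3],[0,0,0.4],[0,0,0.4],[0,0,0.3],[0,0,0.13],[0,0,0],[0,0,0],[0,0,0],[0,0,0],[0,0,0]],"dr":[[0,0,-0.02],[0,0,0],[0,0,0],[0,0,0],[0,0,0],[0,0,0],[0,0,0],[0,0,0],[0,0,0],[0,0,0]],"gripper":[0.6,0.6,0.6,0.6,0.6,0.6,-0.6,-0.6,-1,-1]}' 40
python3 -c "
from h import *
go(0.645,-0.012,0.12)"
```

```text
t: 3.3
position: [0.5866, -0.3343, 0.1823]
eef_rot: [0.708, 0.706, 0.0, 0.001]
contact_force: [-1.7, -0.1, 4.6]
gripper_width: 0.0326
gripper_force: 39.4
t 3.3 g [ 0.5868 -0.3346  0.0276] d [ 4.3   0.76 -1.24] rot [ 0.01  0.01 -0.02] w 0.0326 f 39.4 [-1.7 -0.1  4.6]
```

```bash
python3 -m jog '{"travel":[[0,0,-0.2],[0,0,-0.5],[0.2,0.05,-0.5],[0.5,0.08,0],[0.6,0.1,0],[0.6,0.11,0],[0.6,0.1,0],[0.6,0.1,0],[0.6,0.1,0],[0.4,0.08,0]],"dr":[[0,0,0],[0,0,0],[0,0,0],[0,0,0],[0,0,0],[0,0,0],[0,0,0],[0,0,0],[0,0,0],[0,0,0]],"gripper":[-1,-1,-1,-1,-1,-1,-1,-1,-1,-1]}'
python3 -m jog '{"travel":[[0.2,0.04,0],[0,0,0],[0,0,0]],"dr":[[0,0,0],[0,0,0],[0,0,0]],"gripper":[-1,-1,-1]}' >/dev/null
python3 - <<'E'
from h import *
for _ in range(2):
  go(0.645,-0.012,0.011+0.0275); c=viewer.read_camera("wrist")
cv2.imwrite("pics/w2.png",c["pixels"])
E
```

```text
t: 4.3
position: [0.6412, -0.0239, 0.2723]
eef_rot: [0.708, 0.707, 0.001, 0.0]
contact_force: [0.7, -0.9, -0.8]
gripper_width: 0.0329
gripper_force: 40.0
t 4.6 g [ 0.6443 -0.0124  0.1163] d [0.01 0.01 1.04] rot [ 0.    0.   -0.02] w 0.0328 f 40.0 [ 0.6 -0.2 -1.1]
t 4.7 g [ 0.6442 -0.0128  0.1161] d [0.01 0.01 1.04] rot [ 0.    0.   -0.02] w 0.0327 f 40.0 [-0.5  0.5 -1.1]
```

View pics/w2.png

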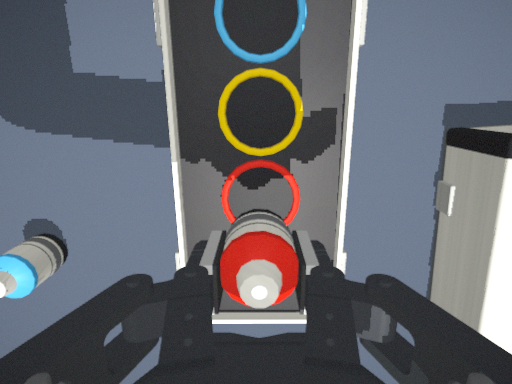

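The red objective is held upright above its cup, whose ring is at (260,197). The yellow cup is at (260,112), the blue cup at (260,17), and the case sides are clear.

```bash
python3 - <<'E'
from h import *
c=viewer.read_camera("wrist")
print(plane(c,260.5,112,.014).round(4))
E
python3 -m jog '{"travel":[[0.01,0.01,0.2],[0,0,0.3],[0,0,0.3],[0,0,0.2],[0,0,0.03],[0,0,0],[0,0,0]],"dr":[[0,0,0],[0,0,0],[0,0,0],[0,0,0],[0,0,0],[0,0,0],[0,0,0]],"gripper":[-1,-1,-1,-1,-1,-1,-1]}'
python3 -m jog '{"travel":[[0,0,0.013],[0,0,0]],"dr":[[0,0,0],[0,0,0]],"gripper":[-1,-1]}' | egrep 'position|force'
python3 -m jog '{"travel":[[0,0,0.013],[0,0,0]],"dr":[[0,0,0],[0,0,0]],"gripper":[-1,-1]}' | egrep 'position|force'
```

```text
[0.6458 0.0506 0.014 ]
t: 5.45
position: [0.645, -0.0113, 0.1927]
eef_rot: [0.708, 0.706, -0.0, -0.0]
contact_force: [1.4, -0.9, -1.2]
gripper_width: 0.0325
gripper_force: 43.9
position: [0.645, -0.0111, 0.1921]
contact_force: [0.5, 0.9, -0.7]
gripper_force: 44.0
position: [0.6451, -0.011, 0.1919]
contact_force: [-4.0, 0.8, 5.1]
gripper_force: 44.7
```

```bash
python3 -m jog '{"travel":[[0,0,0],[0,0,0],[0,0,0],[0,0,-0.1],[0,0,-0.3],[0,0,-0.5],[0,0,-0.5],[-0.2,-0.2,0],[-0.4,-0.4,0],[-0.5,-0.4,0]],"dr":[[0,0,0],[0,0,0],[0,0,0],[0,0,0],[0,0,0],[0,0,0],[0,0,0],[0,0,0],[0,0,0],[0,0,0]],"gripper":[0.0,0.3,0.3,0.3,0.4,0.4,0.4,0.4,0.4,0.4]}'
python3 -c "
from h import *
go(0.427,-0.272,0.14)"
```

```text
t: 6.85
position: [0.5689, -0.0933, 0.2969]
eef_rot: [0.708, 0.707, 0.0, 0.0]
contact_force: [0.3, -0.7, -0.0]
gripper_width: 0.0602
gripper_force: 0.0
t 6.8 g [ 0.569  -0.0933  0.1422] d [-2.39 -1.89  0.03] rot [ 0.    0.   -0.01] w 0.0602 f 0.0 [ 0.3 -0.7 -0. ]
```

```bash
python3 -m jog '{"travel":[[-0.4,-0.31,0],[-0.4,-0.31,0],[-0.4,-0.31,0],[-0.4,-0.31,0],[-0.4,-0.31,0],[-0.3,-0.26,0],[-0.09,-0.08,0],[0,0,0]],"dr":[[0,0,0],[0,0,0],[0,0,0],[0,0,0],[0,0,0],[0,0,0],[0,0,0],[0,0,0]],"gripper":[0.6,0.6,0.6,0.6,0.6,0.6,0.6,0.6]}' >/dev/null
python3 - <<'E'
from h import *
c=viewer.read_camera("wrist")
X=c["R"]@np.array([.427,-.272,.053])+c["t"]; print("expect",X[0]/X[2]*c["fx"]+c["cx"],X[1]/X[2]*c["fy"]+c["cy"])
for ce,st in blobs(c["pixels"],(0,0,190),(180,60,255),200): print(ce,st,plane(c,*ce,.053).round(4))
for ce,st in blobs(c["pixels"],(18,130,90),(35,255,255),200): print("y",ce,st)
go(0.427,-0.272,0.026)
S=viewer.read_camera("scene");cv2.imwrite("pics/s2.png",cv2.resize(S["pixels"][100:300,100:420],(800,500)))
E
```

```text
expect 258.3441501725833 201.71568896225995
[146.3  66.5] [114, 33, 65, 68, 3451] [ 0.3552 -0.1802  0.053 ]
[259.5 203.4] [249, 194, 22, 20, 325] [ 0.4278 -0.2733  0.053 ]
[293.6 308.3] [243, 276, 97, 62, 4385] [ 0.4552 -0.3629  0.053 ]
y [259.4 195.5] [237, 176, 45, 44, 1050]
t 7.7 g [ 0.4276 -0.2721  0.142 ] d [ 0.   -0.01  1.55] rot [ 0.    0.   -0.03] w 0.068 f 0.0 [-0.3  0.5  0.6]
```

View pics/s2.png

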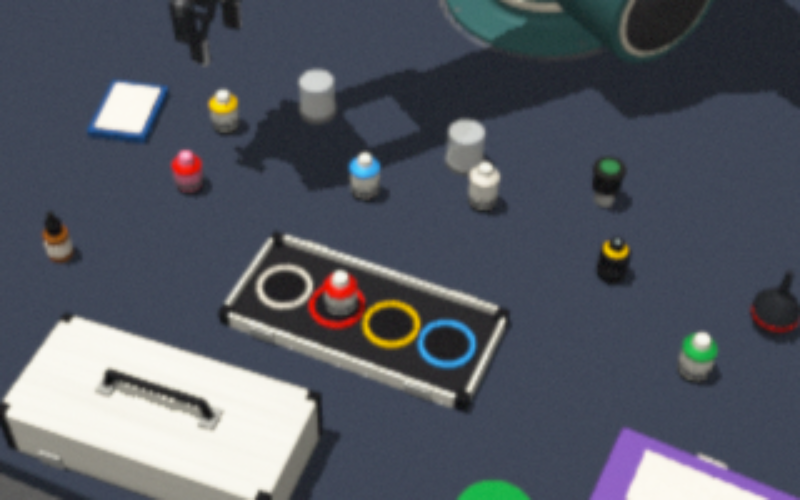

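The crop shows red standing upright in the red cup at (338,295). The gripper is above yellow, which the wrist view puts at (259,203), about where expected.

```bash
python3 -m jog '{"travel":[[-0.01,0,0.3],[0,0,0.4],[0,0,0.4],[0,0,0.3],[0,0,0.13],[0,0,0],[0,0,0],[0,0,0],[0,0,0],[0,0,0]],"dr":[[0,0,-0.02],[0,0,0],[0,0,0],[0,0,0],[0,0,0],[0,0,0],[0,0,0],[0,0,0],[0,0,0],[0,0,0]],"gripper":[0.6,0.6,0.6,0.6,0.6,0.6,-0.6,-0.6,-1,-1]}' 40
python3 -c "
from h import *
go(0.645,0.0512,0.14)"
```

```text
t: 8.75
position: [0.4279, -0.273, 0.183]
eef_rot: [0.707, 0.707, 0.0, 0.001]
contact_force: [0.8, 2.2, 5.1]
gripper_width: 0.0328
gripper_force: 39.5
t 8.8 g [ 0.4282 -0.2731  0.0283] d [ 4.32  2.89 -1.49] rot [ 0.01  0.01 -0.  ] w 0.0328 f 39.5 [0.8 2.2 5.1]
```

```bash
python3 -m jog '{"travel":[[0,0,-0.2],[0,0,-0.5],[0,0,-0.5],[0.2,0.14,-0.29],[0.4,0.27,0],[0.5,0.33,0],[0.5,0.33,0],[0.5,0.33,0],[0.5,0.33,0],[0.5,0.33,0]],"dr":[[0,0,0],[0,0,0],[0,0,0],[0,0,0],[0,0,0],[0,0,0],[0,0,0],[0,0,0],[0,0,0],[0,0,0]],"gripper":[-1,-1,-1,-1,-1,-1,-1,-1,-1,-1]}'
python3 -m jog '{"travel":[[0.5,0.33,0],[0.4,0.27,0],[0.25,0.18,0],[0.07,0.05,0],[0,0,0]],"dr":[[0,0,0],[0,0,0],[0,0,0],[0,0,0],[0,0,0]],"gripper":[-1,-1,-1,-1,-1]}' >/dev/null
python3 -c "
from h import *
go(0.645,0.0512,0.0395)"
```

```text
t: 9.75
position: [0.5826, -0.0386, 0.295]
eef_rot: [0.707, 0.707, 0.0, 0.001]
contact_force: [0.5, -0.7, -0.3]
gripper_width: 0.0331
gripper_force: 40.1
t 10.2 g [0.6444 0.0516 0.1394] d [-0.01  0.01  1.33] rot [0.   0.   0.01] w 0.0331 f 40.1 [-0.5 -0.4 -1. ]
```

```bash
python3 -m jog '{"travel":[[0,0.01,0.2],[0,0,0.4],[0,0,0.4],[0,0,0.25],[0,0,0.08],[0,0,0],[0,0,0]],"dr":[[0,0,0],[0,0,0],[0,0,0],[0,0,0],[0,0,0],[0,0,0],[0,0,0]],"gripper":[-1,-1,-1,-1,-1,-1,-1]}'
python3 -m jog '{"travel":[[0,0,0.013],[0,0,0]],"dr":[[0,0,0],[0,0,0]],"gripper":[-1,-1]}' | egrep 'position|force'
python3 -m jog '{"travel":[[0,0,0.010],[0,0,0]],"dr":[[0,0,0],[0,0,0]],"gripper":[-1,-1]}' | egrep 'position|force'
```

```text
t: 10.95
position: [0.6444, 0.0499, 0.1939]
eef_rot: [0.708, 0.707, -0.0, 0.0]
contact_force: [-6.6, -0.4, 9.6]
gripper_width: 0.0325
gripper_force: 43.8
position: [0.6445, 0.05, 0.1939]
contact_force: [-10.3, -0.8, 18.8]
gripper_force: 44.9
position: [0.6445, 0.05, 0.1938]
contact_force: [-13.2, -0.4, 25.6]
gripper_force: 45.7
```

```bash
python3 -m jog '{"travel":[[0,0,-0.02],[0,0,0],[0,0,0],[0,0,0],[0,0,-0.1],[0,0,-0.3],[0,0,-0.5],[0,0,-0.5],[-0.2,-0.2,0],[-0.3,-0.4,0]],"dr":[[0,0,0],[0,0,0],[0,0,0],[0,0,0],[0,0,0],[0,0,0],[0,0,0],[0,0,0],[0,0,0],[0,0,0]],"gripper":[-1,0.0,0.3,0.3,0.3,0.4,0.4,0.4,0.4,0.4]}'
python3 -c "
from h import *
go(0.4617,-0.063,0.14)"
```

```text
t: 12.35
position: [0.6004, 0.0139, 0.2999]
eef_rot: [0.707, 0.708, 0.001, 0.001]
contact_force: [-0.6, -1.0, -0.3]
gripper_width: 0.0598
gripper_force: 0.0
t 12.3 g [0.6007 0.0139 0.1452] d [-1.02 -1.86  0.06] rot [ 0.02 -0.    0.01] w 0.0598 f 0.0 [-0.6 -1.  -0.3]
```

```bash
python3 -m jog '{"travel":[[-0.25,-0.45,0],[-0.25,-0.45,0],[-0.25,-0.45,0],[-0.2,-0.35,0],[-0.07,-0.16,0.06],[0,0,0]],"dr":[[0,0,0],[0,0,0],[0,0,0],[0,0,0],[0,0,0],[0,0,0]],"gripper":[0.6,0.6,0.6,0.6,0.6,0.6]}' >/dev/null
python3 - <<'E'
from h import *
c=viewer.read_camera("wrist")
for ce,st in blobs(c["pixels"],(0,0,190),(180,60,255),200): print(ce,st,plane(c,*ce,.057).round(4))
for ce,st in blobs(c["pixels"],(95,120,130),(108,255,255),200): print("b",ce,st)
go(0.4617,-0.063,0.027)
S=viewer.read_camera("scene");cv2.imwrite("pics/s3.png",cv2.resize(S["pixels"][100:300,100:420],(800,500)))
E
```

```text
[417.1 118.9] [398, 0, 39, 245, 1350] [ 0.5632 -0.0034  0.057 ]
[112.8  71.4] [80, 37, 67, 70, 3617] [0.3686 0.0255 0.057 ]
[476.1 204.3] [441, 171, 71, 68, 1137] [ 0.6133 -0.0621  0.057 ]
[263.4 206. ] [251, 196, 25, 21, 389] [ 0.4632 -0.0634  0.057 ]
[460.8 254.5] [411, 253, 101, 5, 406] [ 0.6097 -0.1014  0.057 ]
b [262.7 198.3] [240, 178, 47, 45, 1084]
t 13.0 g [ 0.4606 -0.0629  0.1394] d [-0.    0.01  1.5 ] rot [ 0.01  0.   -0.01] w 0.0682 f 0.0 [-0.   0.2  0. ]
```

View pics/s3.png

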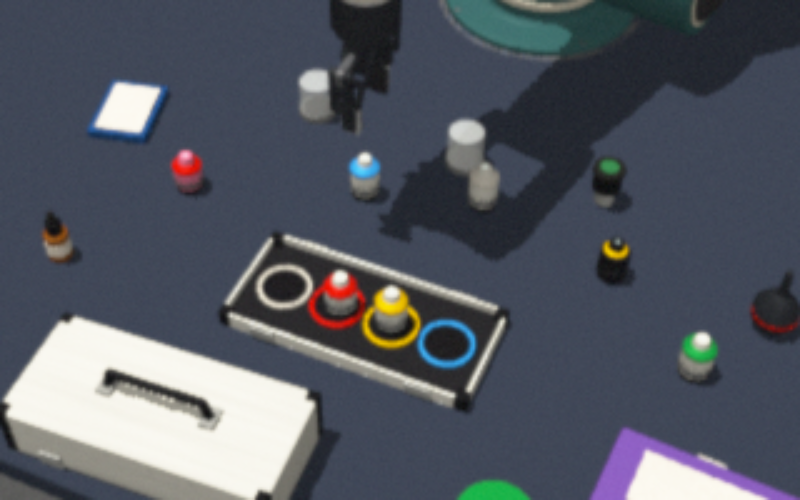

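Red (338,295) and yellow (390,310) stand upright in their own cups. The gripper is above blue, which appears where expected.

```bash
python3 -m jog '{"travel":[[0,0.02,0.3],[0,0,0.4],[0,0,0.4],[0,0,0.3],[0,0,0.10],[0,0,0],[0,0,0],[0,0,0],[0,0,0],[0,0,0]],"dr":[[0,0,0],[0,0,0],[0,0,0],[0,0,0],[0,0,0],[0,0,0],[0,0,0],[0,0,0],[0,0,0],[0,0,0]],"gripper":[0.6,0.6,0.6,0.6,0.6,0.6,-0.6,-0.6,-1,-1]}' 40
python3 -m jog '{"travel":[[0,0,-0.2],[0,0,-0.5],[0,0,-0.5],[0,0,-0.3]],"dr":[[0,0,0],[0,0,0],[0,0,0],[0,0,0]],"gripper":[-1,-1,-1,-1]}'
python3 -c "
from h import *
go(0.645,0.1155,0.14)"
```

```text
t: 14.05
position: [0.4624, -0.0629, 0.1827]
eef_rot: [0.707, 0.707, 0.001, 0.001]
contact_force: [-0.5, 1.0, 5.6]
gripper_width: 0.033
gripper_force: 39.5
t: 14.45
position: [0.4621, -0.0628, 0.2975]
eef_rot: [0.707, 0.707, 0.001, 0.002]
contact_force: [0.2, -0.4, -1.1]
gripper_width: 0.033
gripper_force: 40.0
t 14.4 g [ 0.4627 -0.063   0.1428] d [2.38 2.43 0.05] rot [ 0.02  0.   -0.  ] w 0.033 f 40.0 [ 0.2 -0.4 -1.1]
```

```bash
python3 -m jog '{"travel":[[0.2,0.2,0],[0.4,0.4,0],[0.4,0.4,0],[0.4,0.4,0],[0.4,0.4,0],[0.35,0.35,0],[0.18,0.2,0],[0.05,0.08,0],[0,0,0]],"dr":[[0,0,0],[0,0,0],[0,0,0],[0,0,0],[0,0,0],[0,0,0],[0,0,0],[0,0,0],[0,0,0]],"gripper":[-1,-1,-1,-1,-1,-1,-1,-1,-1]}' >/dev/null
python3 -c "
from h import *
go(0.645,0.1155,0.04)"
```

```text
t 15.3 g [0.6445 0.1158 0.1392] d [-0.    0.01  1.32] rot [-0.  0.  0.] w 0.0331 f 40.1 [ 0.3 -0.6 -2. ]
```

```bash
python3 -m jog '{"travel":[[0,0.01,0.2],[0,0,0.4],[0,0,0.4],[0,0,0.25],[0,0,0.065],[0,0,0],[0,0,0]],"dr":[[0,0,0],[0,0,0],[0,0,0],[0,0,0],[0,0,0],[0,0,0],[0,0,0]],"gripper":[-1,-1,-1,-1,-1,-1,-1]}'
python3 -m jog '{"travel":[[0,0,0.008],[0,0,0]],"dr":[[0,0,0],[0,0,0]],"gripper":[-1,-1]}' | egrep 'position|force'
```

```text
t: 16.05
position: [0.6444, 0.1149, 0.1949]
eef_rot: [0.707, 0.707, -0.0, 0.0]
contact_force: [0.4, 0.1, -0.2]
gripper_width: 0.033
gripper_force: 41.8
position: [0.6448, 0.1154, 0.1944]
contact_force: [0.0, 0.4, -0.5]
gripper_force: 41.8
```

```bash
python3 -m jog '{"travel":[[0,0,0.010],[0,0,0]],"dr":[[0,0,0],[0,0,0]],"gripper":[-1,-1]}' | egrep 'position|force'
```

```text
position: [0.645, 0.1156, 0.1943]
contact_force: [-3.3, -1.3, 6.1]
gripper_force: 42.5
```

```bash
python3 -m jog '{"travel":[[0,0,0],[0,0,0],[0,0,0],[0,0,-0.1],[0,0,-0.3],[0,0,-0.5],[0,0,-0.48],[0,-0.3,0],[-0.1,-0.5,0],[-0.1,-0.5,0]],"dr":[[0,0,0],[0,0,0],[0,0,0],[0,0,0],[0,0,0],[0,0,0],[0,0,0],[0,0,0],[0,0,0],[0,0,0]],"gripper":[0.0,0.3,0.3,0.3,0.4,0.4,0.4,0.4,0.4,0.4]}'
python3 -m jog '{"travel":[[-0.1,-0.5,0],[-0.1,-0.5,0],[-0.1,-0.4,0],[-0.07,-0.2,0],[0,-0.07,0],[0,0,0]],"dr":[[0,0,0],[0,0,0],[0,0,0],[0,0,0],[0,0,0],[0,0,0]],"gripper":[0.4,0.4,0.4,0.4,0.4,0.4]}' >/dev/null
python3 - <<'E'
from h import *
c=viewer.read_camera("wrist")
for ce,st in blobs(c["pixels"],(0,0,190),(180,60,255),200): print(ce,st,plane(c,*ce,.06).round(4))
go(0.422,0.0714,0.028)
cv2.imwrite("pics/w4.png",c["pixels"])
E
```

```text
t: 17.45
position: [0.5464, 0.1006, 0.2977]
eef_rot: [0.707, 0.707, 0.0, 0.0]
contact_force: [0.2, 0.1, 0.2]
gripper_width: 0.0599
gripper_force: 0.0
[449.4 180.6] [430, 97, 39, 186, 1367] [0.5549 0.0912 0.06  ]
[259.1 199.6] [236, 174, 47, 51, 1839] [0.4229 0.0773 0.06  ]
[198.3 239.6] [158, 214, 65, 67, 1744] [0.3783 0.0464 0.06  ]
[497.1 316.3] [476, 307, 36, 34, 279] [ 0.6123 -0.02    0.06  ]
t 18.1 g [0.4227 0.0731 0.1431] d [-0.02 -0.01  1.53] rot [ 0.01 -0.    0.  ] w 0.0595 f 0.0 [-0.8 -0.   0.9]
```

View pics/w4.png

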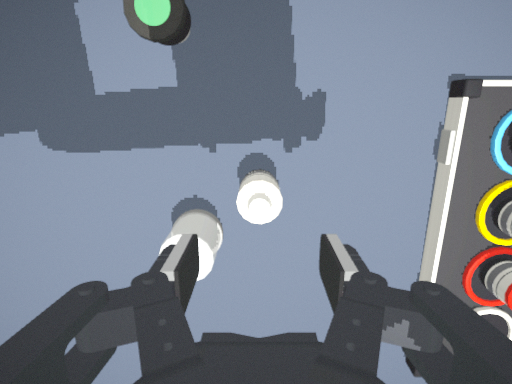

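The wrist view shows the white objective's tip at (260,206), with the glass behind it at (195,245) under the left finger but clear of it. Red and yellow are visible in their cups at the right.

```bash
python3 -m jog '{"travel":[[0,0,0.3],[0,0,0.4],[0,0,0.4],[0,0,0.3],[0,0,0.13],[0,0,0],[0,0,0],[0,0,0],[0,0,0],[0,0,0]],"dr":[[0,0,0],[0,0,0],[0,0,0],[0,0,0],[0,0,0],[0,0,0],[0,0,0],[0,0,0],[0,0,0],[0,0,0]],"gripper":[0.4,0.4,0.4,0.4,0.4,0.4,-0.6,-0.6,-1,-1]}' 40
python3 -m jog '{"travel":[[0,0,-0.2],[0,0,-0.5],[0,0,-0.5],[0,0,-0.3]],"dr":[[0,0,0],[0,0,0],[0,0,0],[0,0,0]],"gripper":[-1,-1,-1,-1]}'
python3 -c "
from h import *
go(0.645,-0.076,0.14)"
```

```text
t: 19.1
position: [0.4228, 0.073, 0.184]
eef_rot: [0.707, 0.707, 0.001, 0.001]
contact_force: [0.1, -0.3, 7.3]
gripper_width: 0.0331
gripper_force: 40.1
t: 19.5
position: [0.4223, 0.0729, 0.2985]
eef_rot: [0.707, 0.707, 0.001, 0.001]
contact_force: [0.3, 1.3, -2.1]
gripper_width: 0.0331
gripper_force: 40.1
t 19.5 g [0.4228 0.073  0.1438] d [-1.99  2.96  0.06] rot [ 0.02 -0.    0.  ] w 0.0331 f 40.1 [ 0.3  1.3 -2.1]
```

```bash
python3 -m jog '{"travel":[[-0.15,0.2,0],[-0.3,0.45,0],[-0.3,0.45,0],[-0.3,0.45,0],[-0.3,0.45,0],[-0.3,0.45,0],[-0.2,0.3,0],[-0.1,0.15,0],[-0.04,0.06,0],[0,0,0]],"dr":[[0,0,0],[0,0,0],[0,0,0],[0,0,0],[0,0,0],[0,0,0],[0,0,0],[0,0,0],[0,0,0],[0,0,0]],"gripper":[-1,-1,-1,-1,-1,-1,-1,-1,-1,-1]}' >/dev/null
python3 -c "
from h import *
go(0.645,-0.076,0.0405)"
```

```text
t 20.5 g [ 0.644  -0.0761  0.1404] d [0.   0.01 1.33] rot [-0. -0. -0.] w 0.0327 f 40.2 [ 0.   0.2 -1.6]
```

```bash
python3 -m jog '{"travel":[[0,0.01,0.2],[0,0,0.4],[0,0,0.4],[0,0,0.25],[0,0,0.065],[0,0,0],[0,0,0]],"dr":[[0,0,0],[0,0,0],[0,0,0],[0,0,0],[0,0,0],[0,0,0],[0,0,0]],"gripper":[-1,-1,-1,-1,-1,-1,-1]}'
python3 -m jog '{"travel":[[0,0,0.008],[0,0,0]],"dr":[[0,0,0],[0,0,0]],"gripper":[-1,-1]}' | egrep 'position|force'
```

```text
t: 21.2
position: [0.6443, -0.0757, 0.1961]
eef_rot: [0.707, 0.707, -0.0, -0.0]
contact_force: [1.0, 0.2, -1.8]
gripper_width: 0.033
gripper_force: 42.0
position: [0.6447, -0.0761, 0.1958]
contact_force: [-0.2, 0.8, -0.5]
gripper_force: 42.0
```

```bash
python3 -m jog '{"travel":[[0,0,0.010],[0,0,0]],"dr":[[0,0,0],[0,0,0]],"gripper":[-1,-1]}' | egrep 'position|force'
```

```text
position: [0.645, -0.0762, 0.1956]
contact_force: [-3.0, 0.7, 5.6]
gripper_force: 42.8
```

Contact is made. Next I'll release, retreat up and toward the robot, and check.

```bash
python3 -m jog '{"travel":[[0,0,0],[0,0,0],[0,0,0],[0,0,-0.1],[0,0,-0.3],[0,0,-0.5],[0,0,-0.5],[-0.4,-0.4,-0.3],[-0.4,-0.5,-0.2],[-0.4,-0.5,0]],"dr":[[0,0,0],[0,0,0],[0,0,0],[0,0,0],[0,0,0],[0,0,0],[0,0,0],[0,0,0],[0,0,0],[0,0,0]],"gripper":[0.0,0.3,0.3,0.3,0.4,0.4,0.4,0.4,0.4,0.4]}'
python3 -m jog '{"travel":[[-0.4,-0.3,0],[0,0,0],[0,0,0]],"dr":[[0,0,0],[0,0,0],[0,0,0]],"gripper":[0.4,0.4,0.4]}' >/dev/null
python3 - <<'E'
from h import *
S=viewer.read_camera("scene");D=viewer.read_camera("side")
a=cv2.resize(S["pixels"][110:290,120:420],(800,480));cv2.imwrite("pics/s5.png",a)
b=cv2.resize(D["pixels"][120:360,120:380],(650,600));cv2.imwrite("pics/d5.png",b)
E
```

```text
t: 22.6
position: [0.5392, -0.1668, 0.3405]
eef_rot: [0.707, 0.707, 0.001, 0.002]
contact_force: [0.4, -0.8, -0.1]
gripper_width: 0.0597
gripper_force: 0.0
```

View pics/s5.png

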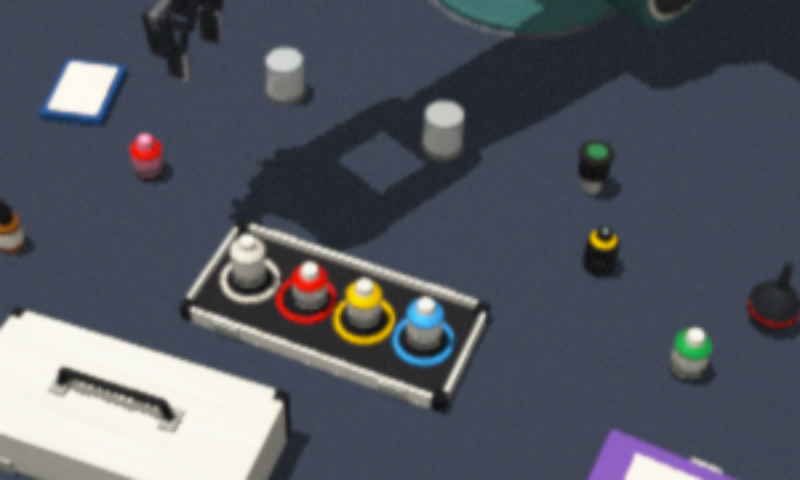

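View pics/d5.png

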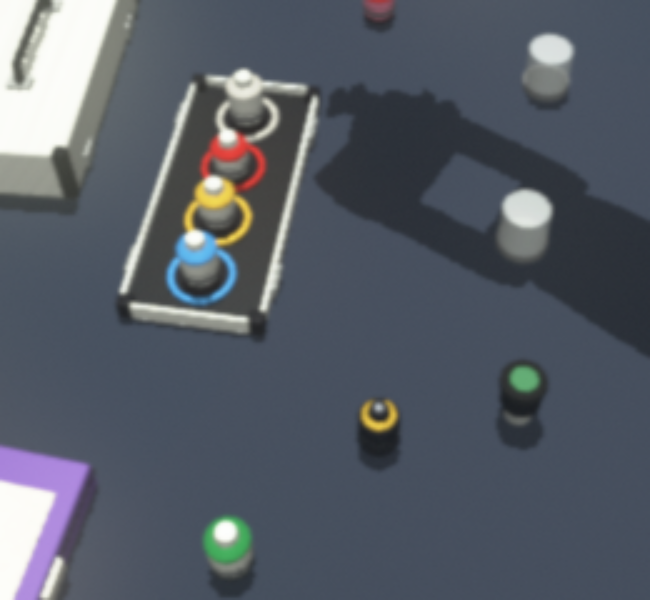

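All four objectives stand in their matching cups: scene crop white (247,265), red (310,290), yellow (364,305), blue (425,325). The green and black look-alikes have not moved. I'll check the tip positions by triangulation before handing in.

Run:
```python
from h import *
from workcell import sign_off
S=viewer.read_camera("scene");D=viewer.read_camera("side")
P={"W":((247,243,244,75),-.0764),"R":((310,268,228,137),-.012),"Y":((364,286,213,184),.051),"B":((426,304,194,238),.1155)}
ok=True
for k,((a,b,c,d),y) in P.items():
    X=tri([ray(S,120+a*.375,110+b*.375),ray(D,120+c*.4,120+d*.4)]); e=np.hypot(X[0]-.645,X[1]-y); ok&=e<.008
    print(k,X.round(4),round(e,4))
if ok: print(sign_off())
```

```text
W [ 0.6436 -0.0776  0.0699] 0.0018
R [ 0.6432 -0.007   0.062 ] 0.0053
Y [0.6436 0.0514 0.0635] 0.0014
B [0.6443 0.1165 0.0693] 0.0012
the job is handed in; nothing more can be done
None
```

All four silver objectives are standing upright and released in the cups matching their rings, with tips measured 1–5 mm off centre (limit 11 mm); the green-ringed and black ones were left in place, and the job was handed in at about 23 s of the 106 s allowed, with no verdict returned.

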